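Index the decorating turntable to its next notch

ROBOT

A 7-joint arm with a two-finger parallel gripper is mounted at the origin on the work surface. World frame = base frame: x ahead of the robot, y to its left, z up, the work surface at z = 0. Lengths are in m, angles in rad, forces in N, time in s.
With the tool pointing down it reaches from about 0.425 to 0.925 m from the base axis. Payload 6.8 kg.
Tool frame: the origin (TCP) lies at the very end of the fingers, on their centre line; the grasp point (between the pads) lies 19 mm behind it; z points along the fingers, y is the line along which they close (so a half turn about z gives the same grasp; the last joint's range is limited). The gripper opens to 85 mm and grips with 20 to 120 N. Pads are 22 mm wide; open, the fingers measure 114 mm over their backs; the gripper's body (76 mm by 85 mm) begins 54 mm behind the grasp point. The pads swing forward as they close: fully open they stand 13 mm farther back than shut.
Start: joints at [-0.108, 0.477, 0.022, 1.555, -0.011, 1.109, -0.083], TCP at [0.675, 0, 0.231] pointing down, gripper open.
Joint ranges: [-2.96, 2.96], [-0.34, 2.1], [-1.41, 1.46], [0.24, 2.44], [-1.37, 4.51], [0.17, 1.92], [-2.96, 2.96]. Speed limits (rad/s): [2.39, 2.39, 3.14, 3.14, 3.14, 3.14, 3.14].

INTERFACE

Orientations are given as a unit quaternion [w, x, y, z].
In Python, from station import get_obs, read_camera, hand_in gives the robot as it stands.
- The arm moves only by the tool arm_command, never from a script. Its argument "commands" is one flat list of numbers, 7 for each row, row after row: the shift along the tool's x, y, z in m, then the turn, a rotation vector about the tool's x, y, z in degrees, then the opening, from 0 (shut) to 1 (fully open). In form: [tx, ty, tz, rx, ry, rz, fingers, tx, ty, tz, rx, ry, rz, fingers, ...]. A call has 1 to 8 rows; each row is the pose to reach, as a shift and turn from the pose commanded when the call began, along the tool's axes at that moment; what a row does not reach only later rows make up. A row lasts 1/10 s, in which the tool goes at most 50 mm and 8.59 degrees, less where a joint would pass 70% of its speed; a pose out of reach is approached as far as the arm can. A call with a gripper value outside its range is refused whole. The fingers move at their own pace and stop on an object; "force" is the grip in N (left out, the last holds). Time passes only in rows, so rows that repeat a pose let the fingers close. It gives the time, the measured TCP pose, the force, the opening and the grip force at its end, in the units of the state.
- get_obs(): the state, without advancing time (a new reading comes with each control period).
- read_camera(name): name is "scene" or "side" or "wrist"; returns a dict with "img" (420x560x3 uint8, red, green, blue), "camera_matrix" (3x3 intrinsics, pixels), "k1" (the pictures are not rectified: a ray, as slopes to the right and down, at radius r is drawn at 1 + k1 r^2 times it, then the intrinsics apply), "pose" (4x4, takes a point from camera to world coordinates). Camera axes: x right, y down, z forward; pixel columns grow to the right and rows downward; lengths in m; the calibration is good to about 2 mm. A picture is of the moment at which its call begins. There is no depth.
- hand_in(): hands the job in; it is judged then, once.
The state is a dict: "t": time; "q": joint angles; "joint_vel": joint speeds; "joint_torque": joint torques, N m; "eef_pos": TCP position; "tool_rot": TCP orientation; "contact_force": force on the tool from outside, world axes, zero at the start; "torque": the same for the moment, N m; "gripper_width": opening from 0.0 (shut) to 1.0 (fully open); "grasp_force": force on a finger pad.
Only numpy, scipy, OpenCV 4.12 (cv2) and the standard library are available. Lean on these libraries where they do the work, as an engineer would, in place of code of your own. Each camera call takes 0.05 s, during which the arm holds its last target. There are 200 camera calls.

TASK

Turn the decorating turntable one notch on, anticlockwise seen from above: pull its spring ring up to free the pin, swing the table round by the ring, find the next notch by feel and let the pin drop fully into it, then let go. Do not force the pin sideways against the steel ring. Leave the freshly painted pot untouched and standing in the middle of the table, and do not disturb the paint tub, the brush jar or the brush.

Things in the scene. Friction and masses are not known exactly. Their poses are not given: they have to be found in the camera images.
- turntable_centre (a point): Centre of the turntable's top face, on its vertical axis, 50 mm above the work surface. The turntable is a pale round plate, 240 mm across, 12 mm thick, with a 30 mm wide lug that reaches out to 165 mm from the axis under the pull ring.
- turntable_base: Fixed grey round base, 316 mm across, under the turntable; origin on the axis at the work surface; its x axis points from the axis to the present notch. Round it, 140 mm from the axis, runs a flat steel index ring, 26 mm wide, its top 30 mm above the work surface, with 14 mm wide notches for the pin.
- pull_ring (a point): Centre of the steel pull ring, 140 mm out from the axis, 97 mm above the work surface with the pin seated. A round loop standing upright in the radial plane: 38 mm across outside, bar 9 mm thick, so it is 9 mm thick along the direction of turning and is pinched there from above. x points outward from the axis, y in the anticlockwise direction, z up.
- bushing (a point): Centre of the top of the 22 mm wide, 14 mm high bushing on the turntable's lug, right under the pull ring, 64 mm above the work surface. The vertical 10 mm pin below the pull ring slides up and down in it, so ring, pin and table turn together; 14 mm of bare stem shows between bushing and loop when the pin is seated.
- turntable (a joint): Turning angle, rad, anticlockwise positive, about 0 at the start (0.014 play each way). Light friction (1 N at the ring), stops at -0.9 and 1.7. The next notch is in an adjustable dark shoe on the index ring, somewhere between 0.55 and 0.85 (differs each time, not measured). The notches at 1.40 and -0.70 are wrong ones.
- plunger (a joint): Lift of the pin, m: 0 fully seated, 0.008 riding on the index ring's flat top, stop at 0.016. Spring down: 5.5 N at 0, 7.5 N at 0.008, 9.5 N at 0.016. Lifted over 0.008 it is out of the notch; left free it rides on the ring and snaps down over a notch (2 mm play each way). Pushing it sideways against the steel with over 30 N harms it.
- pot_middle (a point): Middle (half-way up) of the terracotta pot, 86 mm across, 85 mm high, 0.3 kg, with wet paint, standing loose near the middle of the turntable (up to 17 mm off the axis); it turns with it.
- paint_tub: Yellow paint tub with a white lid, 100 mm across, 110 mm high, standing loose to the far left; origin at the centre of its underside.
- brush_jar: Glass jar with brushes, 72 mm across, 90 mm high (brushes up to 190 mm), standing loose to the far right; origin at the centre of its underside.
- flat_brush: Paint brush 190 mm long lying loose at the near right; origin under its middle.
Things that resemble listed ones, but are neither listed nor needed, are in the scene too. What is meant by the part that bears pot_middle is not turquoise, and is the smaller of those in its own colour.

How it is judged:
On the way, in this order (a step that is already met when the one before it is completed fails the run):
1. the pin is pulled clear of its first notch (value of joint plunger above 0.007 m and value of joint turntable below 0.3 rad), for 0.1 s.
2. the table is swung on towards the next notch with the pin out (value of joint turntable above 0.35 rad and value of joint plunger above 0.006 m), for 0.1 s.
3. the pin has dropped into the next notch (value of joint turntable between 0.5 and 0.9 rad and value of joint plunger below 0.002 m), for 0.2 s.
At the end, for the whole second after the job is handed in: The pin sits fully down (within 2 mm) in the next notch anticlockwise (table angle between 0.5 and 0.9 rad), the table is at rest, and the pot stands upright within 35 mm of the table's centre (all of step 3 and velocity of joint turntable between -0.05 and 0.05 rad/s and angle between pot_middle's own z axis and vertical below 0.1 rad and horizontal distance between pot_middle and turntable_centre below 0.035 m); the robot touches nothing.
It fails at once if the pin is forced against the steel index ring with more than 30 N (contact force between plunger_c0 and anything else above 30 N).
It fails at once if the robot touches the wet pot (contact force between pot and the fingers above 0.3 N or contact force between pot and the arm above 0.3 N).
It fails at once if the pot tips or slides off the middle of the table (angle between pot_middle's own z axis and vertical above 0.25 rad or horizontal distance between pot_middle and turntable_centre above 0.04 m).
It fails at once if the paint tub, brush jar or brush is disturbed (distance of any of paint_tub, brush_jar, flat_brush from where it was at the start of the episode above 0.02 m).
It also fails if it takes over 58 s, if anything falls off the work surface, if the arm or the gripper's body presses on something with over 40 N, if the wrist force passes 120 N, or if a joint passes its speed limit or range.

## Working session

There is one attempt and no reset: what is moved stays moved. The work goes in short steps, Python scripts to look and compute and a tool call to move; the robot and the scene stay as the last step left them, time stands still between calls to the robot, and variables do not carry over. Pictures are saved under pics/ and viewed, at most 10 in all, crops included, and the job is handed in when it is done.

Besides the shell and the picture viewer there is one more tool, called after "Call:" as name(argument=value, ...) on one line, values as JSON. arm_command: Moves the arm, as the interface text tells. Its arguments: {"type":"object","properties":{"commands":{"type":"array","items":{"type":"number"}},"force":{"type":"number"}},"required":["commands"]}

```bash
mkdir -p pics; cat > h.py <<'E'
import numpy as np, cv2
from station import get_obs, read_camera, hand_in
def ray(c,u,v):
    K=c["camera_matrix"]; x=(u-K[0,2])/K[0,0]; y=(v-K[1,2])/K[1,1]
    rd=np.hypot(x,y); r=rd
    for _ in range(20): r=rd/(1+c["k1"]*r*r)
    s=r/rd if rd>0 else 1
    P=np.array(c["pose"]); d=P[:3,:3]@np.array([x*s,y*s,1]); return P[:3,3],d/np.linalg.norm(d)
def onz(c,u,v,z):
    o,d=ray(c,u,v); return o+d*(z-o[2])/d[2]
def tri(*obs):
    A=np.zeros((3,3));b=np.zeros(3)
    for c,u,v in obs:
        o,d=ray(c,u,v);M=np.eye(3)-np.outer(d,d);A+=M;b+=M@o
    p=np.linalg.solve(A,b)
    return p,[np.linalg.norm(np.cross(p-ray(*o)[0],ray(*o)[1])) for o in obs]
def proj(c,p):
    P=np.array(c["pose"]);q=P[:3,:3].T@(np.array(p)-P[:3,3]);x,y=q[:2]/q[2];s=1+c["k1"]*(x*x+y*y)
    K=c["camera_matrix"];return K[0,0]*x*s+K[0,2],K[1,1]*y*s+K[1,2]
E
python3 - <<'E'
from h import *
import pickle
o=get_obs();print(o)
D={n:read_camera(n) for n in("scene","side","wrist")}
pickle.dump(D,open("d0.pkl","wb"))
for n,c in D.items():
    cv2.imwrite(f"pics/{n}0.png",c["img"][:,:,::-1]);print(n,c["camera_matrix"].tolist(),c["k1"],np.round(c["pose"],3).tolist())
E
```

```text
{'t': 0.0, 'q': array([-0.10808847,  0.4778388 ,  0.02237096,  1.55646194, -0.01149811,
        1.10927217, -0.08308797]), 'joint_vel': array([-1.98545088e-03, -1.61651773e-03,  3.15714682e-04, -6.11480469e-04,
        7.50611173e-05, -1.14985471e-03, -7.56647853e-04]), 'joint_torque': array([-5.45967814e-04, -5.96443820e+01,  1.60769675e+00, -2.81194621e+01,
        1.24063640e-02,  9.39900521e-03,  2.20753498e-05]), 'eef_pos': array([ 6.74409297e-01, -4.27871653e-05,  2.30295937e-01]), 'tool_rot': array([-5.97571674e-04,  7.07108210e-01,  7.07104746e-01, -7.07136719e-04]), 'contact_force': array([ 0.25826603,  0.13224001, -0.61445454]), 'torque': array([ 0.02031159,  0.03454263, -0.01288619]), 'grasp_force': 0.0, 'gripper_width': 1.0010869099724562}
scene [[410.72387547143813, 0.0, 283.98625820418675], [0.0, 410.72387547143813, 210.87270766432997], [0.0, 0.0, 1.0]] -0.059952244875355075 [[0.593, 0.7, -0.397, 0.941], [0.805, -0.509, 0.305, -0.425], [0.011, -0.5, -0.866, 1.185], [0.0, 0.0, 0.0, 1.0]]
side [[535.6801179898754, 0.0, 281.1128806670202], [0.0, 535.6801179898754, 209.13418294205502], [0.0, 0.0, 1.0]] -0.11821684613820897 [[-0.665, -0.562, 0.492, -0.354], [-0.747, 0.484, -0.457, 0.719], [0.018, -0.671, -0.741, 1.337], [0.0, 0.0, 0.0, 1.0]]
wrist [[310.2380215069217, 0.0, 277.37175059034377], [0.0, 310.2380215069217, 208.05406364796085], [0.0, 0.0, 1.0]] -0.0643697114928332 [[1.0, -0.0, -0.002, 0.675], [-0.001, -0.951, -0.308, 0.081], [-0.002, 0.308, -0.951, 0.373], [0.0, 0.0, 0.0, 1.0]]
```

View pics/scene0.png

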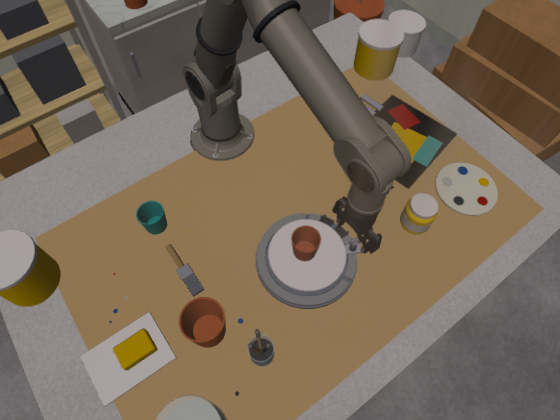

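View pics/side0.png

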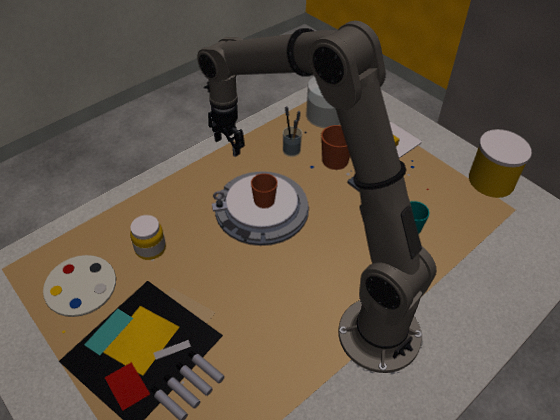

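View pics/wrist0.png

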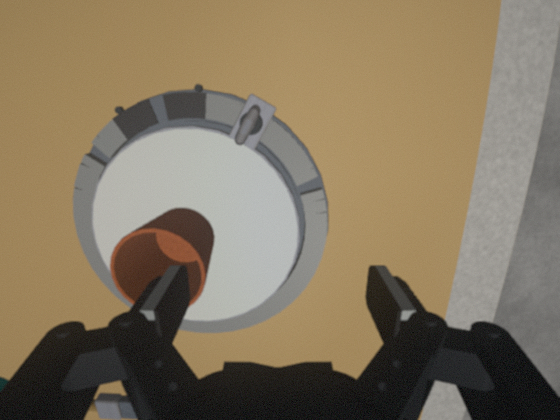

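The scene view shows the turntable at about (306,255), with the small terracotta pot on it at (305,243). In the side view the pull ring is at about (219,202). In the wrist view, ring and lug are at about (250,122), the dark shoe runs from (115,130) to (205,105) with its notch near (157,108), and the pot is at about (160,265).

```bash
python3 - <<'E'
from h import *
import pickle
D=pickle.load(open("d0.pkl","rb"))
from scipy.optimize import least_squares
seed={"scene":(300,270),"side":(250,215),"wrist":(200,160)}
for n,c in D.items():
    im=cv2.cvtColor(c["img"],cv2.COLOR_RGB2HSV);u,v=seed[n];print(n,c["img"][v,u])
    m=((im[...,1]<45)&(im[...,2]>0.78*im[v,u,2])).astype(np.uint8)
    _,L=cv2.connectedComponents(m,connectivity=4);m=(L==L[v,u]).astype(np.uint8)
    cn=max(cv2.findContours(m,0,1)[0],key=cv2.contourArea);h=cv2.convexHull(cn)[:,0]
    P=np.array([onz(c,*p,0.05)[:2] for p in h])
    f=lambda q:np.hypot(*(P-q[:2]).T)-q[2]
    s=least_squares(f,[*P.mean(0),.12],loss="soft_l1",f_scale=.002);print(n,s.x,np.abs(f(s.x)).mean(),len(P))
a=D["wrist"]["img"][75:185,70:330];b=D["side"]["img"][180:235,195:325]
a=cv2.resize(a,None,fx=3,fy=3,interpolation=2);b=cv2.resize(b,None,fx=6,fy=6,interpolation=2)[:270]
o=np.zeros((600,780,3),np.uint8);o[:330]=a;o[330:]=b
cv2.imwrite("pics/crop.png",np.clip(o*1.3,0,255).astype(np.uint8)[:,:,::-1])
E
```

```text
scene [167 159 158]
scene [ 0.57918031 -0.05724104  0.11758731] 0.0007833402642270129 37
side [161 154 153]
side [ 0.57803265 -0.05535968  0.11696585] 0.0012006313812361964 26
wrist [183 184 178]
wrist [ 0.57981079 -0.05500736  0.117972  ] 0.0008976433284943835 50
```

View pics/crop.png

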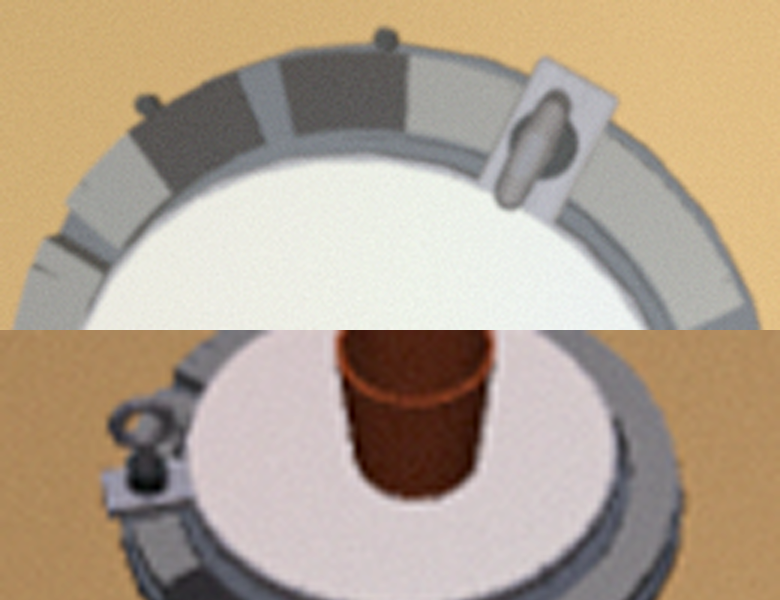

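The crop shows the loop centre at wrist pixel (248,125) and side pixel (218,196). The shoe's notch is at wrist pixel (158,110).

```bash
python3 - <<'E'
from h import *
import pickle
D=pickle.load(open("d0.pkl","rb"));w=D["wrist"];C=np.array([.579,-.0558])
p,e=tri((w,248,125),(D["side"],218.3,196.2));print("ring",p,e)
r=p[:2]-C;a0=np.arctan2(r[1],r[0]);print("rad",np.hypot(*r),"ang",a0)
for nm,(u,v) in dict(notch=(265,105),n140=(80,240),outer=(558,95),inner=(510,203)).items():
    q=onz(w,u/3+70,v/3+75,.03 if nm[0]=='n' else .097);d=q[:2]-C;print(nm,q,np.hypot(*d),np.arctan2(d[1],d[0])-a0)
lug=np.array([onz(w,u/3+70,v/3+75,.05)[:2] for u,v in((543,57),(620,100))])-C
m=lug.mean(0);print("lugang",np.arctan2(m[1],m[0]),np.hypot(*lug.T))
hsv=cv2.cvtColor(w["img"],cv2.COLOR_RGB2HSV)
for n,uv in dict(wrist=(158,268),side=(264,183),scene=(305,238)).items(): pass
print("pot",tri((w,159,268),(D["side"],264.3,184)), onz(w,159,268,.135))
E
```

```text
ring [0.64797301 0.06612242 0.08929457] [np.float64(0.0002886048103479986), np.float64(0.0002886048103480334)]
rad 0.14007981092083724 ang 1.055970038981928
notch [0.54667725 0.07996722 0.03      ] 0.13956181200008566 0.7485500888228138
n140 [0.47014169 0.03259181 0.03      ] 0.14022568762635296 1.4036136148050462
outer [0.65604735 0.08197525 0.097     ] 0.1578553592039342 0.004928219541420642
inner [0.64139453 0.05167085 0.097     ] 0.12427011267986195 -0.011185174319901847
lugang 1.051984687903044 [0.16524112 0.16587307]
pot (array([ 0.56633675, -0.0580303 ,  0.12471223]), [np.float64(0.0009424113272306031), np.float64(0.0009424113272305815)]) [ 0.57109221 -0.0512529   0.135     ]
```

Call:
arm_command(commands=[0.016,-0.006,0.01,0,0,7,1,0.033,-0.013,0.025,0,0,14,1,0.05,-0.02,0.04,0,0,21,1,0.066,-0.026,0.055,0,0,29.6,1,0.066,-0.026,0.065,0,0,29.6,1,0.066,-0.026,0.07,0,0,29.6,1,0.066,-0.026,0.07,0,0,29.6,1], force=20)

```text
t: 0.85
eef_pos: [0.6491, 0.0644, 0.1607]
tool_rot: [0.0, 0.864, 0.504, -0.001]
contact_force: [-0.2, 0.4, 0.6]
gripper_width: 0.998
grasp_force: 0.0
```

```bash
python3 - <<'E'
from h import *
import pickle
c=read_camera("wrist");pickle.dump(c,open("w1.pkl","wb"));cv2.imwrite("pics/w1.png",np.clip(c["img"][:,:,::-1]*1.2,0,255).astype(np.uint8))
o=get_obs();print(o["eef_pos"],o["tool_rot"],np.round(c["pose"],3).tolist())
for p in([.648,.0662,.116],[.648,.0662,.097],[.648,.0662,.078]):print(proj(c,p))
E
```

```text
[0.64950516 0.0643258  0.1614101 ] [ 3.74010167e-04  8.64174217e-01  5.03192580e-01 -9.72025620e-05] [[0.87, -0.469, -0.153, 0.688], [-0.493, -0.827, -0.269, 0.135], [-0.001, 0.309, -0.951, 0.303], [0.0, 0.0, 0.0, 1.0]]
(np.float64(275.86626320324643), np.float64(235.33159259527181))
(np.float64(276.01609278022636), np.float64(224.83526918634396))
(np.float64(276.1434357875209), np.float64(215.92331117658364))
```

View pics/w1.png

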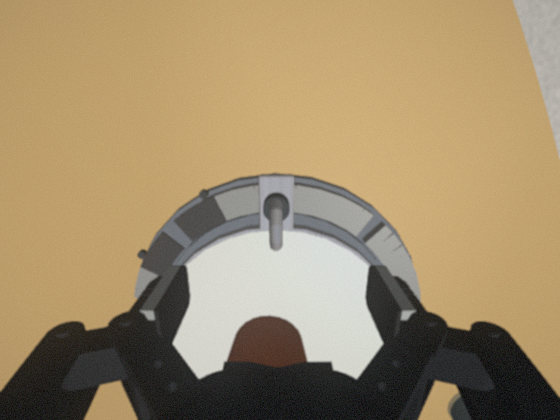

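The ring stands at (276,226), midway between the pads (178 and 375), and matches the projection for a height of 0.097 m. I'm going down now and closing gently.

Call:
arm_command(commands=[0.001,-0.0015,0.02,0,0,0,1,0.001,-0.0015,0.04,0,0,0,0.7,0.001,-0.0015,0.06,0,0,0,0.5,0.001,-0.0015,0.07,0,0,0,0.4,0.001,-0.0015,0.077,0,0,0,0.35,0.001,-0.0015,0.077,0,0,0,0.3,0.001,-0.0015,0.077,0,0,0,0.3], force=20)

```text
t: 1.6
eef_pos: [0.6489, 0.0675, 0.0852]
tool_rot: [0.0, 0.864, 0.503, 0.001]
contact_force: [-0.1, 0.9, 0.2]
gripper_width: 0.301
grasp_force: 0.0
```

```bash
python3 - <<'E'
from h import *
c=read_camera("wrist");cv2.imwrite("pics/w2.png",np.clip(c["img"][:,:,::-1]*1.2,0,255).astype(np.uint8))
o=get_obs();print(o["eef_pos"],o["contact_force"],o["gripper_width"])
E
```

```text
[0.64898563 0.06756219 0.08534155] [-0.37589164  0.5498504   0.62112222] 0.30009452024371774
```

View pics/w2.png

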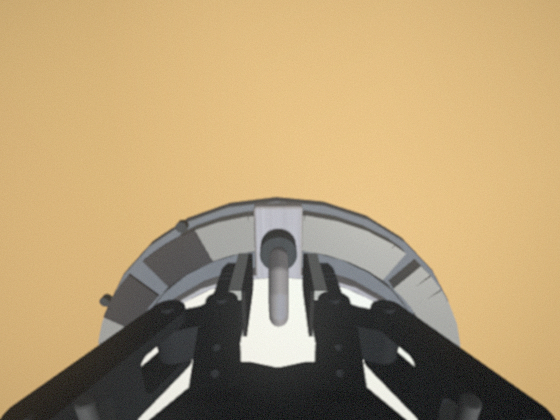

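The loop at u=278 lies centred between the pads (about 250 and 306). Next I close.

Call:
arm_command(commands=[0,0,0,0,0,0,0.18,0,0,0,0,0,0,0.1,0,0,0,0,0,0,0,0,0,0,0,0,0,0,0,0,0,0,0,0,0], force=25)

```text
t: 2.15
eef_pos: [0.6488, 0.0677, 0.085]
tool_rot: [0.0, 0.864, 0.503, 0.001]
contact_force: [0.4, 0.6, 6.0]
gripper_width: 0.099
grasp_force: 24.7
```

Call:
arm_command(commands=[0,0,-0.003,0,0,0,0,0,0,-0.006,0,0,0,0,0,0,-0.009,0,0,0,0,0,0,-0.012,0,0,0,0,0,0,-0.012,0,0,0,0,0,0,-0.012,0,0,0,0], force=25)

```text
t: 2.75
eef_pos: [0.6478, 0.068, 0.096]
tool_rot: [-0.0, 0.864, 0.503, -0.0]
contact_force: [2.1, 3.0, -8.9]
gripper_width: 0.099
grasp_force: 24.7
```

Call:
arm_command(commands=[-0.0001,-0.0049,0,0,0,-2,0,-0.0005,-0.0122,0,0,0,-5,0,-0.0015,-0.0208,0,0,0,-8.5,0,-0.0031,-0.0292,0,0,0,-12,0,-0.0051,-0.0375,0,0,0,-15.5,0,-0.0077,-0.0457,0,0,0,-19,0,-0.0107,-0.0538,0,0,0,-22.5,0,-0.0132,-0.0594,0,0,0,-25,0], force=40)

```text
t: 3.55
eef_pos: [0.5889, 0.0851, 0.0961]
tool_rot: [-0.0, 0.734, 0.679, -0.001]
contact_force: [2.2, 1.0, -10.0]
gripper_width: 0.093
grasp_force: 39.7
```

Call:
arm_command(commands=[-0.0003,-0.0086,0,0,0,-3.5,0,-0.001,-0.0171,0,0,0,-7,0,-0.0024,-0.0256,0,0,0,-10.5,0,-0.0036,-0.0316,0,0,0,-13,0,-0.0039,-0.0328,0,0,0,-13.5,0,-0.0039,-0.0328,0,0,0,-13.5,0,-0.0039,-0.0328,0,0,0,-13.5,0])

```text
t: 4.25
eef_pos: [0.5566, 0.0835, 0.0961]
tool_rot: [-0.0, 0.651, 0.759, -0.001]
contact_force: [0.4, -1.6, -9.1]
gripper_width: 0.09
grasp_force: 39.5
```

```bash
python3 - <<'E'
from h import *
c=read_camera("wrist");cv2.imwrite("pics/w3.png",np.clip(c["img"][:,:,::-1]*1.2,0,255).astype(np.uint8))
o=get_obs();print(o["eef_pos"],o["contact_force"],o["gripper_width"])
d=o["eef_pos"][:2]-[.579,-.0558];print(np.hypot(*d),np.arctan2(d[1],d[0])-1.054)
E
```

```text
[0.5566697  0.08356026 0.09606269] [-0.32515497 -1.27516856 -8.73149681] 0.09245952626693854
0.14113796070300902 0.6756800640231293
```

View pics/w3.png

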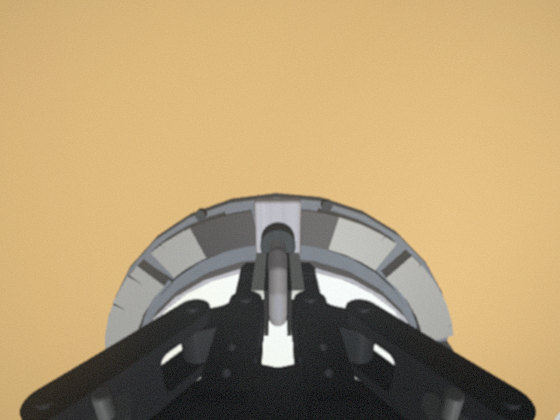

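Call:
arm_command(commands=[0,0,0.0025,0,0,0,0,0,0,0.0025,0,0,0,0,0,0,0.0025,0,0,0,0.17,0,0,0.0025,0,0,0,0.17,0,0,0.006,0,0,0,0.17,0,0,0.009,0,0,0,0.17,0,0,0.009,0,0,0,0.17])

```text
t: 5.0
eef_pos: [0.5569, 0.0843, 0.087]
tool_rot: [-0.0, 0.65, 0.76, -0.0]
contact_force: [-0.2, 1.1, -0.1]
gripper_width: 0.171
grasp_force: 0.0
```

Call:
arm_command(commands=[0,-0.0015,0,0,0,-0.6,0.17,0,-0.003,0,0,0,-1.2,0.17,-0.0001,-0.0045,0,0,0,-1.8,0.17,-0.0001,-0.006,0,0,0,-2.4,0.17,-0.0002,-0.0075,0,0,0,-3.1,0.17,-0.0003,-0.009,0,0,0,-3.7,0.17,-0.0003,-0.009,0,0,0,-3.7,0.17])

```text
t: 5.7
eef_pos: [0.5474, 0.0823, 0.0872]
tool_rot: [-0.0, 0.625, 0.781, -0.001]
contact_force: [-0.1, 0.2, 0.0]
gripper_width: 0.173
grasp_force: 0.0
```

Call:
arm_command(commands=[0,-0.001,0,0,0,-0.4,0.17,0,-0.002,0,0,0,-0.8,0.17,0,-0.002,0,0,0,-0.8,0.17])

```text
t: 6.0
eef_pos: [0.5461, 0.0821, 0.0873]
tool_rot: [-0.0, 0.62, 0.785, -0.0]
contact_force: [0.3, -0.3, 0.6]
gripper_width: 0.171
grasp_force: 0.0
```

```bash
python3 - <<'E'
from h import *
c=read_camera("wrist");cv2.imwrite("pics/w4.png",np.clip(c["img"][150:400,130:430,::-1]*1.2,0,255).astype(np.uint8).repeat(2,0).repeat(2,1))
o=get_obs();print(o["eef_pos"],o["contact_force"],o["gripper_width"])
d=o["eef_pos"][:2]-[.579,-.0558];print(np.hypot(*d),np.arctan2(d[1],d[0])-1.054)
E
```

```text
[0.54614177 0.08209775 0.08730117] [ 0.23233961 -0.72458322 -0.70325666] 0.1719689468286445
0.14175843402254937 0.7507140188735528
```

View pics/w4.png

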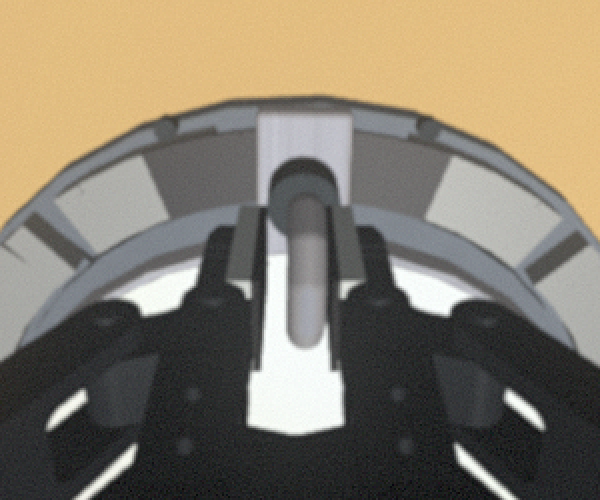

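The ring trails against the right-hand pad (crop u 305, right pad about 330), and the lug at 304 is a little short of the shoe's middle at about 297. I carry on in 1 mm steps.

Call:
arm_command(commands=[0,-0.001,0,0,0,-0.4,0.17,0,-0.002,0,0,0,-0.8,0.17,0,-0.002,0,0,0,-0.8,0.17])

```text
t: 6.35
eef_pos: [0.5442, 0.0816, 0.0873]
tool_rot: [-0.0, 0.614, 0.789, 0.0]
contact_force: [0.5, -0.7, -0.3]
gripper_width: 0.173
grasp_force: 0.2
```

Call:
arm_command(commands=[0,-0.001,0,0,0,-0.4,0.17,0,-0.001,0,0,0,-0.4,0.17])

```text
t: 6.55
eef_pos: [0.5432, 0.0814, 0.0873]
tool_rot: [-0.0, 0.611, 0.791, 0.0]
contact_force: [0.1, -0.2, 0.0]
gripper_width: 0.172
grasp_force: 0.2
```

```bash
python3 - <<'E'
from h import *
c=read_camera("wrist");cv2.imwrite("pics/w5.png",np.clip(c["img"][150:400,130:430,::-1]*1.2,0,255).astype(np.uint8).repeat(2,0).repeat(2,1))
o=get_obs();print(o["eef_pos"],o["contact_force"],o["gripper_width"])
E
```

```text
[0.54327545 0.08135934 0.08733876] [-0.39722344  0.07541368  0.04192332] 0.16682803313744296
```

View pics/w5.png

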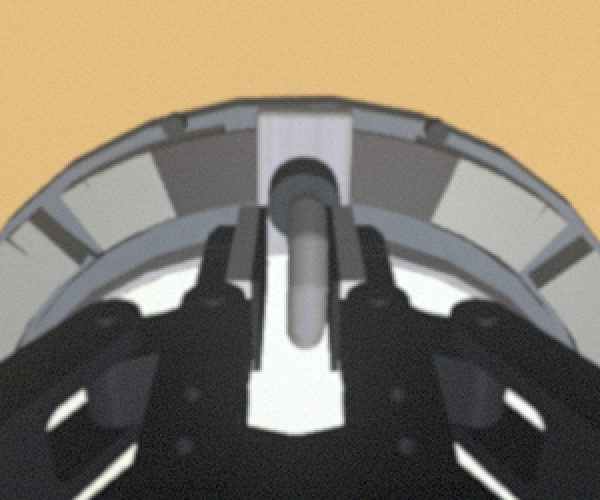

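The ring still rides (its lower end is unchanged at crop v 348), and the table is following. I continue with 1 mm steps and detect the drop numerically.

```bash
cat > chk.py <<'E'
from h import *
c=read_camera("wrist");g=cv2.cvtColor(c["img"],cv2.COLOR_RGB2GRAY).astype(int)
o=get_obs();d=o["eef_pos"][:2]-[.579,-.0558]
print(o["t"],"ang",np.arctan2(d[1],d[0])-1.054,o["contact_force"].round(1),o["gripper_width"],o["grasp_force"])
print("col282",g[300:345,281:284].mean(1).astype(int).tolist());print("row310",g[308:313,255:305].mean(0).astype(int).tolist())
E
python3 chk.py
```

```text
6.65 ang 0.7717728557690395 [-0.3 -0.1 -0.1] 0.17151930412843983 0.14288266082530754
col282 [137, 137, 137, 137, 137, 136, 137, 137, 136, 137, 137, 136, 137, 136, 138, 138, 139, 137, 136, 136, 135, 135, 135, 142, 167, 193, 207, 209, 208, 209, 209, 208, 209, 209, 208, 207, 208, 207, 209, 209, 208, 208, 209, 208, 207]
row310 [49, 56, 58, 57, 51, 47, 88, 154, 198, 210, 208, 209, 209, 209, 209, 209, 209, 193, 149, 108, 103, 113, 122, 126, 132, 134, 134, 137, 138, 140, 141, 139, 137, 135, 131, 126, 118, 109, 92, 60, 45, 52, 60, 57, 54, 44, 41, 38, 39, 42]
```

Call:
arm_command(commands=[0,-0.001,0,0,0,-0.4,0.17,0,-0.001,0,0,0,-0.4,0.17])

```text
t: 6.85
eef_pos: [0.5423, 0.0811, 0.0873]
tool_rot: [-0.0, 0.609, 0.793, -0.0]
contact_force: [-0.3, 0.8, -0.1]
gripper_width: 0.168
grasp_force: 0.2
```

```bash
python3 chk.py
```

```text
6.9 ang 0.7787387029658863 [ 0.5 -0.8 -0.3] 0.17047474323287973 0.1860652940185048
col282 [138, 136, 139, 136, 136, 137, 135, 137, 136, 136, 137, 137, 137, 138, 139, 138, 136, 137, 136, 135, 135, 135, 135, 143, 167, 193, 205, 209, 209, 207, 209, 207, 207, 208, 208, 207, 208, 211, 208, 208, 207, 207, 207, 207, 209]
row310 [47, 55, 59, 56, 50, 46, 88, 153, 198, 209, 210, 209, 208, 209, 209, 210, 210, 194, 149, 106, 102, 114, 121, 127, 131, 132, 135, 136, 138, 140, 141, 139, 138, 135, 132, 125, 119, 108, 92, 60, 46, 53, 58, 57, 53, 45, 41, 38, 40, 40]
```

```bash
cat > lift.py <<'E'
from h import *
c=read_camera("wrist");a=1.054+.758;C=np.array([.579,-.0558]);e=np.array([np.cos(a),np.sin(a)])
P=np.array(c["pose"]);print(P[:3,3])
for L in(0,.004,.008):
    q=[]
    for ph in np.linspace(0,6.28,73):
        rr=.140+.0145*np.cos(ph);z=.097+L+.0145*np.sin(ph)
        p=np.array([*(C+rr*e),z]);u,v=proj(c,p);dep=(P[:3,:3].T@(p-P[:3,3]))[2];q.append((v+.0045*310/dep,v-.0045*310/dep,.009*310/dep,u))
    q=np.array(q);i=q[:,0].argmax();print(L,"end row",q[i,0],"top row",q[:,1].min(),"width",q[i,2],"u",q[i,3])
E
python3 lift.py
```

```text
[0.52193994 0.15894689 0.22965033]
0 end row 324.8422244480275 top row 245.56076707495114 width 19.10476939953061 u 282.22791760086255
0.004 end row 330.5354904281802 top row 249.0513534751205 width 19.616024338422225 u 282.35029109374085
0.008 end row 336.5264504109426 top row 252.72120735531715 width 20.155394630448868 u 282.4789328861748
```

The loop's end row (324) matches lift ≈ 0, which means the pin has already dropped. I check this by feel with small pushes.

Call:
arm_command(commands=[0,-0.001,0,0,0,-0.4,0.17,0,-0.001,0,0,0,-0.4,0.17])

```text
t: 7.15
eef_pos: [0.5419, 0.081, 0.0874]
tool_rot: [0.0, 0.606, 0.796, 0.0]
contact_force: [3.3, -0.1, -1.1]
gripper_width: 0.17
grasp_force: 1.3
```

```bash
python3 chk.py; python3 lift.py
```

```text
7.2 ang 0.7817366178655645 [ 3.6  0.7 -0.8] 0.17037101947515662 1.3891934975981712
col282 [138, 136, 135, 137, 136, 137, 136, 139, 137, 139, 138, 137, 138, 136, 137, 139, 137, 136, 136, 135, 135, 134, 137, 146, 173, 198, 207, 208, 209, 209, 208, 209, 209, 208, 208, 209, 207, 208, 210, 208, 208, 208, 209, 208, 208]
row310 [48, 56, 58, 57, 51, 46, 88, 153, 198, 209, 210, 209, 208, 208, 207, 210, 209, 193, 149, 105, 102, 113, 122, 126, 132, 134, 136, 138, 139, 140, 141, 138, 138, 136, 131, 126, 118, 111, 94, 64, 47, 53, 59, 58, 51, 47, 39, 42, 40, 42]
[0.52086541 0.15862164 0.2297448 ]
0 end row 324.67568845108934 top row 245.451892034692 width 19.093197530757077 u 282.9159661404058
0.004 end row 330.3614038966405 top row 248.93772813117658 width 19.60382310362029 u 283.0663563145379
0.008 end row 336.3442584785892 top row 252.6024812507184 width 20.14251136621802 u 283.2244659267129
```

Force rises to 3.5 N against the notch's far wall, so the pin is seated. I centre the fingers, open and withdraw upward.

Call:
arm_command(commands=[0,0.002,0,0,0,0.4,0.17,0,0.0035,0,0,0,0.8,0.25,0,0.0035,0,0,0,0.8,0.4,0,0.0035,-0.01,0,0,0.8,0.5,0,0.0035,-0.03,0,0,0.8,0.5,0,0.0035,-0.06,0,0,0.8,0.5,0,0.0035,-0.1,0,0,0.8,0.5,0,0.0035,-0.1,0,0,0.8,0.5])

```text
t: 8.05
eef_pos: [0.548, 0.0826, 0.1933]
tool_rot: [0.003, 0.612, 0.791, 0.004]
contact_force: [0.4, 0.1, 0.3]
gripper_width: 0.5
grasp_force: 0.0
```

```bash
python3 - <<'E'
from h import *
c=read_camera("wrist");s=read_camera("side");o=get_obs();print(o["t"],o["eef_pos"],o["contact_force"])
a=1.054+.755
for n,k in(("w",c),("s",s)):
  for L in(0,.008): print(n,L,proj(k,[.579+.14*np.cos(a),-.0558+.14*np.sin(a),.097+L]))
W=cv2.resize(c["img"],(448,336));S=cv2.resize(s["img"][160:250,200:320],(800-448,264),interpolation=2)
im=np.zeros((336,800,3),np.uint8);im[:,:448]=W;im[:264,448:]=S
cv2.imwrite("pics/end.png",np.clip(im[:,:,::-1]*1.3,0,255).astype(np.uint8))
E
```

```text
8.15 [0.5453224  0.08189871 0.18885391] [ 0.65808071 -0.36529999 -0.65372006]
w 0 (np.float64(272.6282785049825), np.float64(213.98110146483126))
w 0.008 (np.float64(272.57613259680784), np.float64(217.28652575605759))
s 0 (np.float64(234.36942900424896), np.float64(214.801460722126))
s 0.008 (np.float64(234.24870999039777), np.float64(213.07801528745685))
```

View pics/end.png

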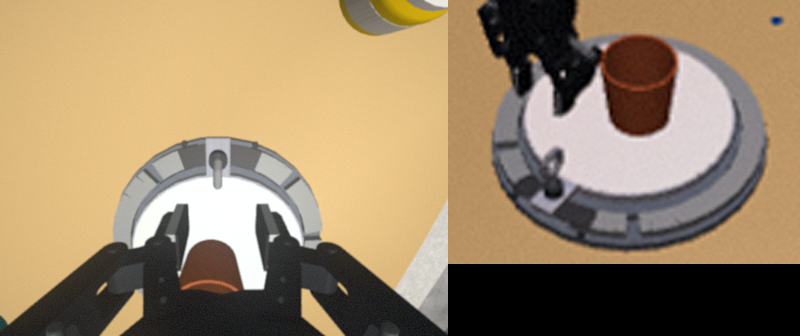

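The lug sits in the middle of the dark shoe, with the ring at wrist pixel (272,212) as predicted for a seated pin. The pot stands on the table and the gripper is clear, so I hand in.

```bash
python3 -c "
from station import hand_in
print(hand_in())"
```

```text
the job is handed in; nothing more can be done
None
```

The turntable is one notch on, at about 0.75 rad. The pin reads as fully down in the shoe's notch (measured lift about 0, and a firm stop when nudged), the pot stands untouched and the gripper is clear. The job is handed in, but no verdict came back.

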